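Free the press-stand pawl with a rod and lower the head onto the sample

ROBOT

A 7-joint arm with a two-finger parallel gripper is mounted at the origin on the work surface. World frame = base frame: x ahead of the robot, y to its left, z up, the work surface at z = 0. Lengths are in mm, angles in rad, forces in N, time in s.
With the tool pointing down it reaches from about 350 to 900 mm from the base axis. Payload 19.9 kg.
Tool frame: the origin (TCP) lies on the centre line of the jaws, within the pads' length; the fingertips stand bot.tip_reach ahead of it and the grasp point (between the pads) lies 5 mm behind it (bot.tip_reach is the distance from the TCP to the fingertips, in mm); z points along the fingers, y is the line along which they close (so a half turn about z gives the same grasp; the last joint's range is limited). The gripper opens to 85 mm and grips with 20 to 120 N. Pads are 22 mm wide; open, the fingers measure 114 mm over their backs; the gripper's body (76 mm by 85 mm) begins 54 mm behind the grasp point. The pads swing forward as they close: fully open they stand 13 mm farther back than shut.
Start: joints at [-1.284, 0.417, -0.01, 1.614, 0.005, 1.111, -0.053], TCP at [201.214, 591.706, 245.26] pointing down, gripper open.
Joint ranges: [-2.81, 2.81], [-0.39, 2.02], [-1.27, 1.25], [0.06, 2.57], [-1.19, 4.33], [0.19, 2], [-2.82, 2.82]. Speed limits (rad/s): [1.89, 1.89, 2.39, 2.39, 3.01, 3.01, 3.01].

INTERFACE

Orientations are given as a rotation vector (axis times angle).
In Python, from bench import bot gives the robot as it stands.
- The arm moves only by the tool apply_moves, never from a script. Its argument "rows" is one flat list of numbers, 5 for each row, row after row: the opening in per cent of the stroke, from 0 (shut) to 100 (fully open), then the shift along the world's x, y, z in mm, then the turn about the world's z in degrees. In form: [fingers, dx, dy, dz, spin, fingers, dx, dy, dz, spin, ...]. A call has 1 to 12 rows; each row is the pose to reach, as a shift and turn from the pose commanded when the call began; what a row does not reach only later rows make up. A row lasts 1/8 s, in which the tool goes at most 62.5 mm and 10.7 degrees, less where a joint would pass 70% of its speed; a pose out of reach is approached as far as the arm can. A call with a gripper value outside its range is refused whole. The fingers move at their own pace and stop on an object; "newtons" is the grip in N (left out, the last holds). Time passes only in rows, so rows that repeat a pose let the fingers close. It gives the time, the measured TCP pose, the force, the opening and the grip force at its end, in the units of the state.
- bot.observe(): the state, without advancing time (a new reading comes with each control period).
- bot.get_image(name): name is "side" or "top"; returns (picture, depth): 400x640x3 uint8, red, green, blue; 400x640 float32, mm along the optical axis (not along the pixel's ray), 0 where there is no reading.
- bot.get_calibration(name): a dict with "vfov" (degrees; the focal length in pixels is half the picture's height over the tangent of half this angle, whatever the lens; pixels are square), "cx", "cy" (the principal point, pixels), "dist_coeffs" ([k1, k2, p1, p2, k3] as OpenCV has them; the pictures are not rectified), "view" (4x4, takes a point from world to camera coordinates). Camera axes: x right, y up, looking along -z (the intrinsics and any distortion apply to the point x, -y, -z); pixel columns grow to the right and rows downward; lengths in mm; the calibration is good to about 2 mm. A picture is of the moment at which its call begins. get_calibration takes no time and is no camera call.
- bot.close_job(): hands the job in; it is judged then, once.
The state is a dict: "clock": time; "qpos": joint angles; "qvel": joint speeds; "tau": joint torques, N m; "eef_pos": TCP position; "ee_rot": TCP orientation; "force": force on the tool from outside, world axes, zero at the start; "wrist_torque": the same for the moment, N m; "finger_gap": finger opening in mm; "grasp_force": force on a finger pad.
Only numpy, scipy, OpenCV 4.12 (cv2) and the standard library are available. Lean on these libraries where they do the work, as an engineer would, in place of code of your own. Each camera call takes 0.05 s, during which the arm holds its last target. There are 200 camera calls.

TASK

The weighted head of the press stand is held up by its red pawl. Pick up the blue-handled rod, slip its tip under the pawl's tongue and, with the rod and not with the gripper, flick the pawl over until its tongue stands straight up or leans further back, while the head stays up; then gently push the head down by its black knob until its foot bears on the sprung orange sample disc, and leave the rod lying back in the notches of its rest. Nothing may be forced, and the beaker, bottle and jar stay where they are.

Things in the scene. Friction and masses are not known exactly. Their poses are not given: they have to be found in the camera images.
- stand: Press stand, fixed: grey base plate 160 x 230 mm, 12 mm thick, aluminium column (260 mm high, centre 46 mm behind the origin) with a steel rack on its front. Origin: on the bench right below the pawl's pivot. x points level from the tongue towards the column (away from the robot, within 0.3 rad), y to the side where the weighted head hangs, z up.
- carriage (a joint): How far (m) the blue carriage with the weighted head has slid down: 0 is up, as at the start; limit 0.095. With the pawl engaged a tooth blocks it after 2 mm. A friction brake keeps it from falling; pushing it down takes 1 to 7 N. It meets the sample at 0.05 to 0.085: the sample's height is not told and must be felt; its seat is sprung, about 1 mm per 2 N, 14 mm at most.
- pawl (a joint): Angle (rad) of the red pawl about its level pivot: 0 to 0.08 engaged, tongue level towards the robot (stand's -x), nose down in the rack; 1.57 tongue straight up; stop at 1.85. Nose clear from 0.2. Stiff: takes 0.08 N m, stays where left. Tongue 60 mm long, 6 mm thick, 16 mm wide (26 at its end). Nose arm 8 mm thick, 32 mm long, square to the tongue's underside at the pivot.
- pivot (a point): Centre of the pawl's pivot pin, on the carriage, 190 mm above the bench at the start; axes as the stand's. Under the tongue an aluminium shelf, 46 mm wide, reaches from 36 to 72 mm in front of the pivot (stand's -x), its top 17 mm below the pivot: the slot between shelf and tongue is 14 mm high, open to the front.
- tongue_end (a point): Middle of the outer end of the pawl's tongue, half-way through its thickness, 60 mm from the pivot; turns with the pawl.
- knob_top (a point): Centre of the flat top of the black push knob (36 mm across, 8 mm thick, on a 16 mm stem) on the weighted head; 30 mm above the pivot's height, 20 mm behind it and 115 mm to the stand's +y. Moves down with the carriage. Below it: a blue weight 60 mm across and 45 mm high.
- foot (a point): Centre of the underside of the head's steel foot (36 mm across), 115 mm below the knob's top, over the aluminium cup (56 mm across, 16 mm high, on the base plate) that holds the orange sample disc (40 mm across).
- rod_grip (a point): The place to grip the rod, near its centre of mass, on the square blue handle (14 x 14 mm, 80 mm long: from 45 mm behind this point to 35 mm ahead). x along the rod towards the tip, z up as it lies; 42 mm above the bench when in its rest. The rod weighs 70 g.
- rod_tip (a point): The round end of the rod's steel shaft, 95 mm ahead of rod_grip; the shaft is 8 mm thick, 60 mm long.
- rest: White rod rest, fixed: foot plate 170 x 60 mm, 8 mm thick, two notched posts along its x axis: 38 mm behind the origin (for the handle; notch 21 mm wide, floor 35 mm high, post top 47) and 70 mm ahead (for the shaft; notch 15 mm wide, floor 38, top 50). Origin on the bench; the rod lies with rod_grip 42 mm above it, tip to +x.
- beaker_mid (a point): Glass beaker, 68 mm across, 85 mm high; this is its centre. To be left alone.
- bottle_mid (a point): Amber bottle, 60 mm across, 130 mm high; this is its centre. To be left alone.
- jar_mid (a point): Small clear jar with white cap, 40 mm across, 50 mm high; this is its centre. To be left alone.
Mind the look-alikes: they are no part of the job. There is more than one size of the part that bears rod_grip; the job needs the smallest.

How it is judged:
By the outcome, as a careful person would: the job done as asked, in the order asked, and still so for the second after the job is handed in, with the robot touching nothing.
It also fails if it takes over 72 s, if anything falls off the work surface, if the arm or the gripper's body presses on something with over 40 N, if the wrist force passes 120 N, or if a joint passes its speed limit or range.

## Working session

There is one attempt and no reset: what is moved stays moved. The work goes in short steps, Python scripts to look and compute and a tool call to move; the robot and the scene stay as the last step left them, time stands still between calls to the robot, and variables do not carry over. Pictures are saved under pics/ and viewed, at most 14 in all, crops included, and the job is handed in when it is done.

Besides the shell and the picture viewer there is one more tool, called as name(argument=value, ...), one argument or row to a line, values as JSON. apply_moves: Moves the arm, as the interface text tells. Its arguments: {"type":"object","properties":{"rows":{"type":"array"},"newtons":{"type":"number"}},"required":["rows"]}

```bash
mkdir -p pics; cat > h.py <<'E'
import numpy as np, cv2
from bench import bot
def cal(n):
    c=bot.get_calibration(n); f=200/np.tan(np.radians(c['vfov']/2))
    return np.array([[f,0,c['cx']],[0,f,c['cy']],[0,0,1]]),np.array(c['dist_coeffs'],float),np.array(c['view'])
def snap(n):
    p,d=bot.get_image(n); np.savez(f'{n}.npz',p=p,d=d); return p,d
def load(n):
    z=np.load(f'{n}.npz'); return z['p'],z['d']
def ray(n,u,v):
    K,D,V=cal(n); x,y=cv2.undistortPoints(np.array([[[u,v]]],float),K,D)[0,0]
    return np.array([x,-y,-1.]),V
def px(n,u,v,depth=None):
    r,V=ray(n,u,v)
    if depth is None: depth=load(n)[1][int(round(v)),int(round(u))]
    return (np.linalg.inv(V)@np.r_[r*depth,1])[:3]
def pz(n,u,v,z):
    r,V=ray(n,u,v); I=np.linalg.inv(V); o=I[:3,3]; d=I[:3,:3]@r
    return o+d*(z-o[2])/d[2]
def proj(n,P):
    K,D,V=cal(n); c=V@np.r_[P,1]; c=np.array([c[0],-c[1],-c[2]])
    return cv2.projectPoints(c.reshape(1,1,3),np.zeros(3),np.zeros(3),K,D)[0].ravel()
def save(name,p,box=None,s=1):
    if box: p=p[box[1]:box[3],box[0]:box[2]]
    cv2.imwrite('pics/'+name,cv2.resize(p,None,fx=s,fy=s,interpolation=cv2.INTER_CUBIC)[:,:,::-1])
E
python3 -c "
from h import *
for n in('side','top'):
    p,d=snap(n); save(n+'0.png',p,s=1.25); K,D,V=cal(n); print(n,np.linalg.inv(V)[:3].round(2),K[0,0])
s=bot.observe();print({k:s[k] for k in('clock','eef_pos','ee_rot','force','finger_gap')},bot.tip_reach)"
```

```text
side [[ 9.20000e-01  3.10000e-01 -2.50000e-01  2.25470e+02]
 [-4.00000e-01  7.10000e-01 -5.80000e-01 -5.99770e+02]
 [-0.00000e+00  6.40000e-01  7.70000e-01  1.00731e+03]] 432.98793247456837
top [[-1.00000e-02  9.80000e-01 -1.70000e-01  3.16260e+02]
 [-1.00000e+00 -1.00000e-02 -1.00000e-02  5.88700e+01]
 [-1.00000e-02  1.70000e-01  9.80000e-01  1.11558e+03]] 426.9592434627594
{'clock': 0.1, 'eef_pos': array([201.12085487, 591.45829275, 244.73880007]), 'ee_rot': array([-5.12507964e-01, -3.09939720e+00,  1.67769480e-03]), 'force': array([ 1.62407949, -0.41171558, -0.89294439]), 'finger_gap': 85.51960644302706} 14.0
```

View pics/side0.png

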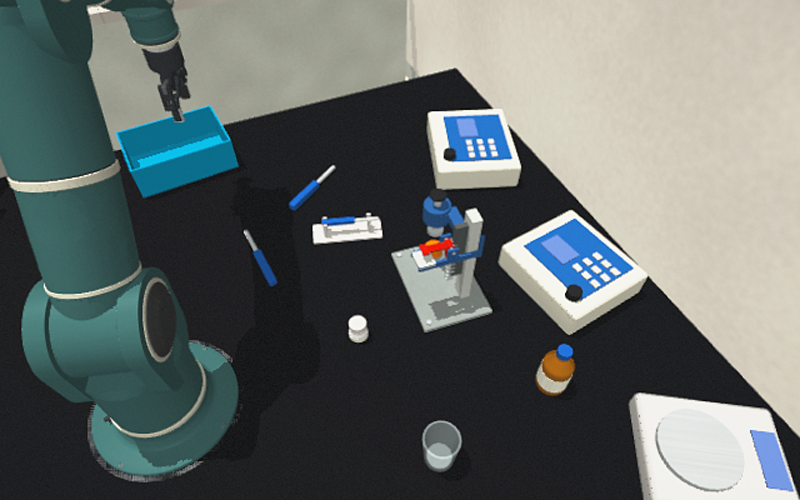

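View pics/top0.png

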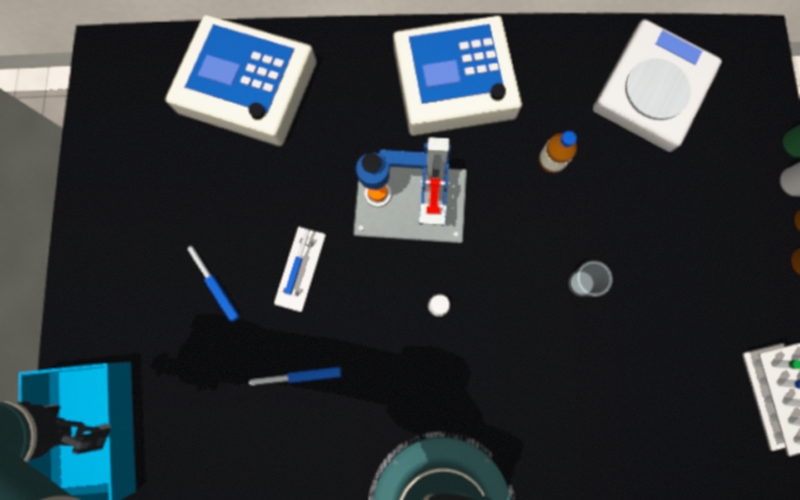

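```bash
python3 -c "
from h import *
save('topc.png',load('top')[0],(210,100,380,250),4); save('sidec.png',load('side')[0],(245,145,400,265),5)"
```

```text
(no output)
```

View pics/topc.png

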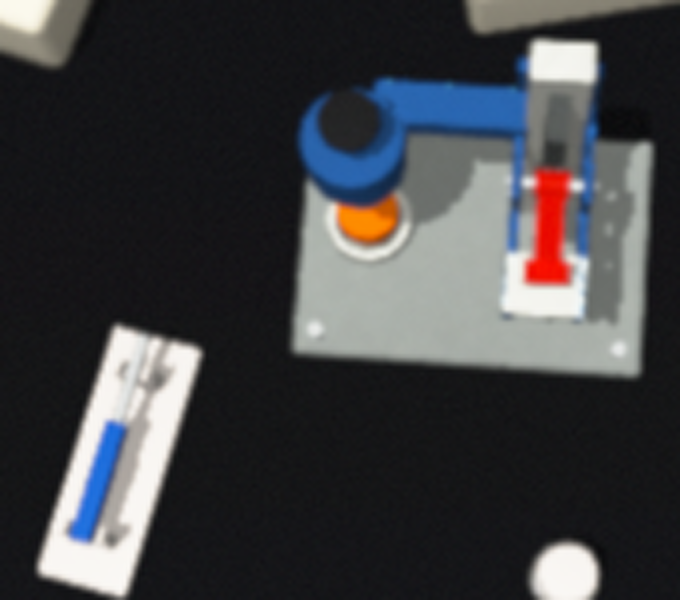

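View pics/sidec.png

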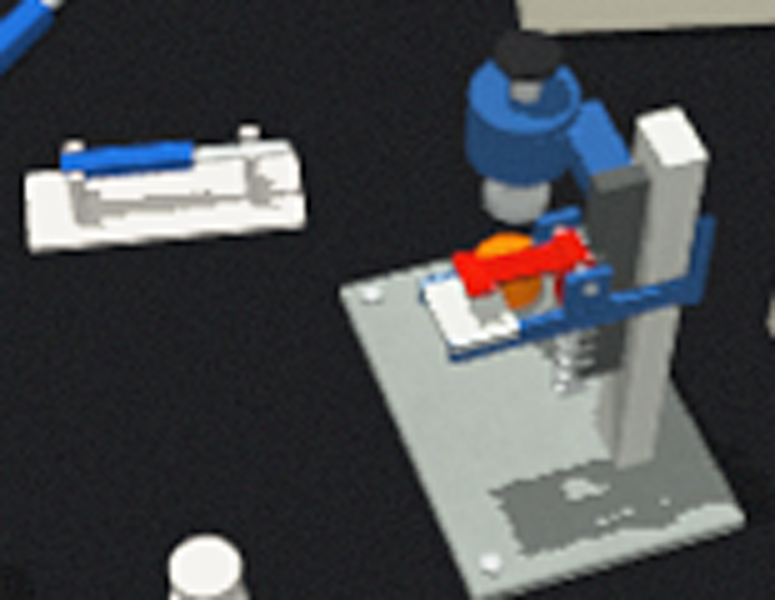

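```bash
python3 - <<'E'
from h import *
T=lambda x,y:(210+(x+.5)/4-.5,100+(y+.5)/4-.5)
S=lambda x,y:(245+(x+.5)/5-.5,145+(y+.5)/5-.5)
for nm,x,y,z in [('hrear',82,540,49),('hfront',117,425,49),('tip',143,337,46),('rest1',38,574,8),('rest2',126,597,8),('rest3',202,347,8),('rest4',117,325,8),('tongEnd',548,283,193),('tongPiv',552,172,193),('knob',349,121,220),('b1',293,352,12),('b2',640,376,12),('b3',653,142,12),('coltopA',532,40,260),('coltopB',598,42,260),('coltopC',598,82,260),('coltopD',528,82,260)]:
    print(nm,pz('top',*T(x,y),z).round(1),px('top',*T(x,y)).round(1))
print()
for nm,x,y,z in [('hrearTop',62,155,49),('hfrontTop',192,148,49),('tongEnd',467,262,193),('tongEnd2',478,280,193),('knob',527,53,220),('rest',33,249,8),('rest',305,228,8),('b1',343,290,12),('b3',745,520,12),('b2',475,600,12)]:
    print(nm,pz('side',*S(x,y),z).round(1),px('side',*S(x,y)).round(1))
E
```

```text
hrear [422.6 303.5  49. ] [422.7 303.7  48. ]
hfront [495.6 282.9  49. ] [495.1 282.2  52.3]
tip [553.3 268.   46. ] [554.  268.6  42.8]
rest1 [404.8 341.3   8. ] [405.6 343.6  -1.1]
rest2 [389.3 283.3   8. ] [389.9 285.   -0.8]
rest3 [554.3 235.9   8. ] [556.9 237.8  -4.1]
rest4 [570.2 293.    8. ] [571.8 294.5   0.9]
tongEnd [548.   14.1 193. ] [546.8  14.4 198.1]
tongPiv [612.3  10.4 193. ] [610.7  10.7 197.7]
knob [634.6 122.8 220. ] [634.5 122.7 220.3]
b1 [549.2 174.8  12. ] [5.516e+02 1.760e+02 2.000e-01]
b2 [529.7 -53.8  12. ] [532.2 -55.1  -1. ]
b3 [690.5 -67.7  12. ] [ 6.944e+02 -6.910e+01  3.000e-01]
coltopA [663.9  22.8 260. ] [ 7.696e+02  1.190e+01 -2.000e-01]
coltopB [662.2 -12.1 260. ] [ 7.674e+02 -3.360e+01 -2.000e-01]
coltopC [639.9 -11.4 260. ] [660.3 -15.9 206.1]
coltopD [640.4  25.5 260. ] [663.   23.1 200.6]

hrearTop [425.3 307.8  49. ] [424.8 305.7  51.2]
hfrontTop [500.  281.9  49. ] [514.9 329.6  -2.9]
tongEnd [556.4  22.  193. ] [554.7  18.7 197.4]
tongEnd2 [556.4   9.3 193. ] [554.9   6.6 196.6]
knob [635.8 119.3 220. ] [636.3 120.2 219. ]
rest [392.3 278.3   8. ] [392.7 280.5   5.5]
rest [551.7 228.1   8. ] [555.3 237.2  -3. ]
b1 [552.2 169.7  12. ] [551.7 168.6  13.5]
b3 [690.2 -70.3  12. ] [ 6.957e+02 -6.400e+01  1.000e-01]
b2 [531.5 -57.8  12. ] [532.9 -55.4   7.6]
```

apply_moves(
  rows=[60, 60, -70, 0, 0, 60, 110, -125, 0, 1, 60, 160, -180, 0, 2, 60, 210, -240, -20, 3, 60, 263, -299, -60, 3, 60, 263, -299, -110, 3, 60, 263, -299, -130, 3, 60, 263, -299, -130, 3, 60, 263, -299, -130, 3, 60, 263, -299, -130, 3],
)

```text
clock: 1.35
eef_pos: [464.0, 294.3, 116.5]
ee_rot: [0.428, 3.111, 0.003]
force: [-0.1, 0.5, 0.4]
finger_gap: 51.1
grasp_force: 0.0
```

```bash
python3 - <<'E'
from h import *
s=bot.observe();print({k:np.round(s[k],3) for k in('clock','eef_pos','ee_rot','force','finger_gap')})
# red stats from the initial shots
acc={}
for n in('side','top'):
    ds=[];p=None
    for i in range(6):
        p,d=bot.get_image(n); ds.append(d)
    d=np.mean(ds,0); np.savez(n+'.npz',p=p,d=d)
    h=cv2.cvtColor(p,cv2.COLOR_RGB2HSV)
    for nm,m in [('red',((h[...,0]<4)|(h[...,0]>176))&(h[...,1]>200)&(h[...,2]>120))]:
        m=m.astype(np.uint8); 
        v,u=np.nonzero(m); P=np.array([px(n,a,b) for a,b in zip(u,v)])
        P=P[P[:,2]>170]; a=np.radians(-4.8)
        X=(P[:,:2]-[606,8.5])@np.array([[np.cos(a),-np.sin(a)],[np.sin(a),np.cos(a)]])
        for lo in range(-75,20,10):
            k=(X[:,0]>=lo)&(X[:,0]<lo+10)
            if k.sum(): print(n,nm,lo,k.sum(),np.median(P[k,2]).round(1),'y',X[k,1].min().round(1),X[k,1].max().round(1))
        print('xrange',X[:,0].min(),X[:,0].max())
save('top1.png',load('top')[0],(190,140,310,260),5)
E
```

```text
{'clock': np.float64(1.35), 'eef_pos': array([464.034, 294.288, 116.503]), 'ee_rot': array([4.280e-01, 3.111e+00, 3.000e-03]), 'force': array([-0.136,  0.503,  0.392]), 'finger_gap': np.float64(51.129)}
side red -75 1 330.1 y -110.2 -110.2
side red -65 10 196.8 y -12.5 11.2
side red -55 27 196.8 y -13.7 10.5
side red -45 17 196.1 y -8.3 4.3
side red -35 18 195.2 y -9.1 5.0
side red -25 18 194.6 y -8.6 5.7
side red -15 25 194.0 y -10.6 7.5
side red -5 24 197.1 y -10.9 7.8
side red 5 1 195.9 y -2.0 -2.0
xrange -97.63077357496338 6.159575596822853
top red -75 1 348.0 y 9.6 9.6
top red -65 11 197.1 y -6.4 11.3
top red -55 36 196.5 y -8.4 12.5
top red -45 24 195.2 y -3.5 7.7
top red -35 21 194.9 y -3.0 6.5
top red -25 22 194.1 y -4.3 7.0
top red -15 28 193.6 y -5.8 10.0
top red -5 26 196.8 y -5.2 8.3
xrange -94.27389925561991 4.640252806365668
```

View pics/top1.png

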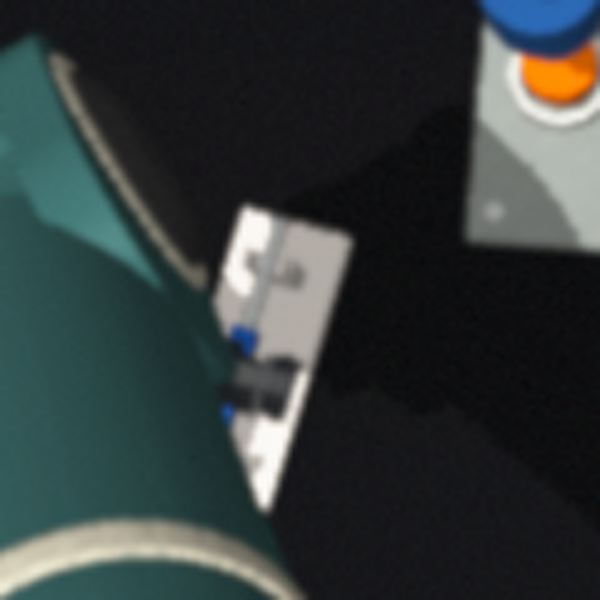

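apply_moves(
  rows=[60, 0, 0, -25, 0, 60, 0, 0, -50, 0, 60, 0, 0, -65, 0, 60, 0, 0, -78, 0, 60, 0, 0, -78, 0, 60, 0, 0, -78, 0, 0, 0, 0, -78, 0, 0, 0, 0, -78, 0, 0, 0, 0, -78, 0, 0, 0, 0, -78, 0, 0, 0, 0, -78, 0, 0, 0, 0, -78, 0],
  newtons=60,
)

```text
clock: 3.45
eef_pos: [464.4, 292.9, 37.8]
ee_rot: [0.431, 3.111, 0.001]
force: [-2.0, 0.3, 6.2]
finger_gap: 12.7
grasp_force: 58.7
```

apply_moves(
  rows=[0, 0, 0, 15, 0, 0, 0, 0, 50, 0, 0, 0, 0, 110, 0, 0, 0, 0, 160, 0, 0, -20, -40, 188, 2, 0, -35, -90, 188, 5, 0, -45, -140, 188, 8, 0, -47, -190, 188, 11, 0, -47, -240, 188, 11, 0, -47, -268, 188, 11, 0, -47, -268, 188, 11, 0, -47, -268, 188, 11],
)

```text
clock: 4.95
eef_pos: [417.2, 25.2, 225.8]
ee_rot: [0.13, 3.138, 0.001]
force: [-0.8, 0.8, 0.0]
finger_gap: 12.7
grasp_force: 58.6
```

```bash
python3 - <<'E'
from h import *
s=bot.observe();print({k:np.round(s[k],3) for k in('clock','eef_pos','ee_rot','force','finger_gap')})
snap('top');p,_=snap('side')
a=cv2.resize(load('top')[0][110:200,250:390],None,fx=5,fy=5,interpolation=2)[:300] if 0 else None
t=cv2.resize(load('top')[0][115:225,280:400],None,fx=3.3,fy=5.4/1.64,interpolation=cv2.INTER_CUBIC)
q=cv2.resize(p[160:270,270:390],(t.shape[1],t.shape[0]),interpolation=cv2.INTER_CUBIC)
save('both.png',np.hstack([t,q])); print(t.shape)
E
```

```text
{'clock': np.float64(4.95), 'eef_pos': array([417.204,  25.249, 225.761]), 'ee_rot': array([1.300e-01, 3.138e+00, 1.000e-03]), 'force': array([-0.831,  0.791,  0.004]), 'finger_gap': np.float64(12.662)}
(362, 396, 3)
```

View pics/both.png

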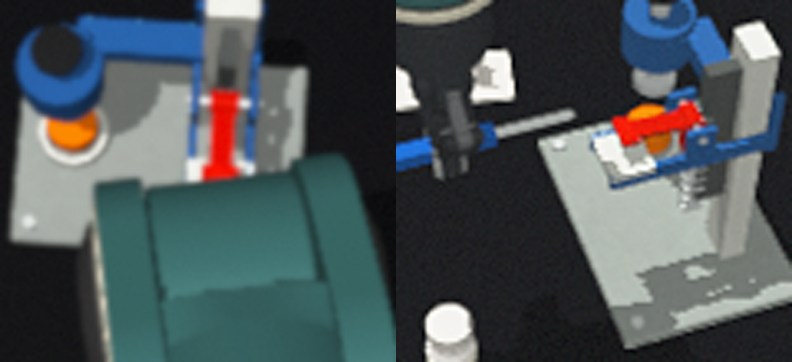

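```bash
python3 - <<'E'
from h import *
a=np.radians(-4.8)
for r in (-40,30,60,94): 
    P=np.array([417.2+r*np.cos(a),25+r*np.sin(a),230.4]); u,v=proj('side',P); print(r,(u,v),396+(u-270)*3.3,(v-160)*3.29, px('side',u,v),P)
C=np.array([417.2,25,230.4])
# shaft bright pixels -> fit line
p,d=load('side'); 
for r in range(45,94,6):
    P=C+r*np.array([np.cos(a),np.sin(a),0]); u,v=proj('side',P)
    ui=int(round(u)); col=p[int(v)-6:int(v)+8,ui].sum(1).astype(float); w=np.clip(col-col.min()-60,0,None); vv=(w*np.arange(int(v)-6,int(v)+8)).sum()/w.sum()
    print(r,round(v,1),round(vv,1),d[int(round(vv)),ui], px('side',ui,vv).round(1))
E
```

```text
-40 (np.float64(267.6561914367721), np.float64(207.79930101024053)) 388.26543174134787 157.25970032369133 [376.01713276  22.87475828 237.16870202] [377.34028563  28.34711373 230.4       ]
30 (np.float64(296.531293551541), np.float64(200.46201261875788)) 483.5532687200853 133.12002151571343 [445.31138752  17.48241898 236.65171233] [447.09478578  22.4896647  230.4       ]
60 (np.float64(308.6557789127818), np.float64(197.38023477072937)) 523.56407041218 122.98097239569964 [476.58673392  18.98673512 231.64430669] [476.98957155  19.9793294  230.4       ]
94 (np.float64(322.22329679003184), np.float64(193.93104242975173)) 568.336879407105 111.63312959388318 [509.37518547  13.90248808 234.47003097] [510.87032877  17.13428273 230.4       ]
45 198.9 199.1 1019.08765 [462.2  19.  232.2]
51 198.3 198.7 1018.79047 [466.7  17.6 233.1]
57 197.7 198.1 1018.35547 [471.3  16.5 234.3]
63 197.1 197.5 1018.42096 [478.2  14.7 235.1]
69 196.5 196.8 1023.2401 [484.3  16.9 232.5]
75 195.9 197.4 1025.1508 [490.8  14.1 230.1]
81 195.2 197.8 1326.262 [574.  191.2   1.1]
87 194.6 196.5 1028.3376 [501.   13.8 229.1]
93 194.0 196.7 1324.0322 [588.5 186.1   4.8]
```

apply_moves(
  rows=[0, 0, 0, -25, 0, 0, 0, 0, -49, 0, 0, 0, 0, -49, 0, 0, 10, -0.8, -49, 0, 0, 20, -1.7, -49, 0, 0, 28, -2.3, -49, 0, 0, 34, -2.8, -49, 0, 0, 40, -3.3, -49, 0, 0, 46, -3.9, -49, 0, 0, 52, -4.4, -49, 0, 0, 52, -4.4, -49, 0, 0, 52, -4.4, -49, 0],
)

```text
clock: 6.55
eef_pos: [469.0, 20.3, 176.2]
ee_rot: [-0.131, -3.139, 0.0]
force: [-0.5, -0.7, -0.5]
finger_gap: 12.7
grasp_force: 58.6
```

```bash
python3 - <<'E'
from h import *
s=bot.observe();print({k:np.round(s[k],3) for k in('clock','eef_pos','ee_rot','force','finger_gap')})
p,_=snap('side'); save('s2.png',p,(290,165,390,245),6)
E
```

```text
{'clock': np.float64(6.55), 'eef_pos': array([469.038,  20.3  , 176.198]), 'ee_rot': array([-0.131, -3.139,  0.   ]), 'force': array([-0.521, -0.661, -0.519]), 'finger_gap': np.float64(12.71)}
```

View pics/s2.png

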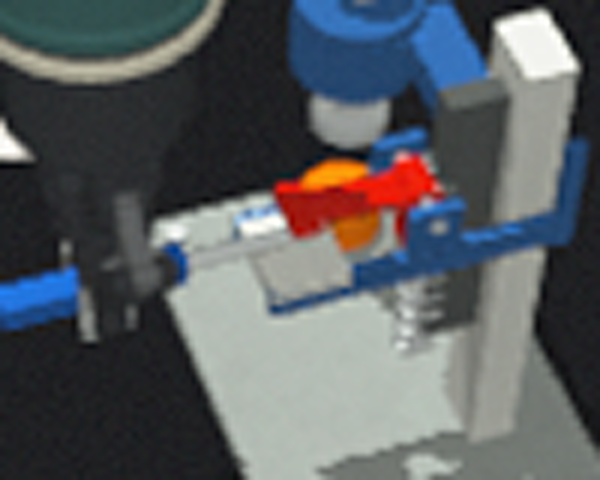

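apply_moves(
  rows=[0, 0, 0, 3, 0, 0, 0, 0, 6.5, 0, 0, 0, 0, 11, 0, 0, 1.4, -0.1, 20.4, 0, 0, 4.6, -0.4, 29, 0, 0, 9.4, -0.8, 37, 0, 0, 15.7, -1.3, 43.8, 0, 0, 23.2, -2, 49.2, 0, 0, 31.7, -2.7, 53, 0, 0, 31.7, -2.7, 53, 0],
)

```text
clock: 7.85
eef_pos: [501.7, 17.5, 229.4]
ee_rot: [0.131, 3.138, -0.0]
force: [-0.1, -0.0, -1.8]
finger_gap: 12.8
grasp_force: 58.7
```

```bash
python3 - <<'E'
from h import *
s=bot.observe();print({k:np.round(s[k],3) for k in('clock','eef_pos','ee_rot','force','finger_gap')})
p,_=snap('side'); save('s3.png',p,(290,145,390,245),6)
E
```

```text
{'clock': np.float64(7.85), 'eef_pos': array([501.701,  17.512, 229.405]), 'ee_rot': array([ 0.131,  3.138, -0.   ]), 'force': array([-0.074, -0.002, -1.755]), 'finger_gap': np.float64(12.819)}
```

View pics/s3.png

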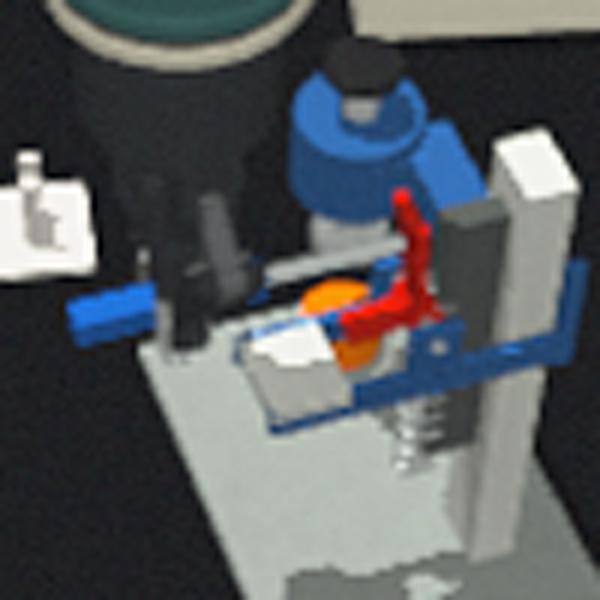

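apply_moves(
  rows=[0, 4, -0.3, 1, 0, 0, 7.7, -0.6, 1.9, 0, 0, 11.4, -0.9, 2.3, 0, 0, 14.6, -1.2, 2.4, 0, 0, 14.6, -1.2, 2.4, 0],
)

```text
clock: 8.52
eef_pos: [515.8, 16.4, 231.6]
ee_rot: [0.131, 3.139, -0.0]
force: [0.7, -0.2, -0.6]
finger_gap: 12.9
grasp_force: 58.7
```

```bash
python3 - <<'E'
from h import *
s=bot.observe();print({k:np.round(s[k],3) for k in('clock','eef_pos','ee_rot','force','finger_gap')})
for n in('side','top'):
    ds=[]
    for i in range(4): p,d=bot.get_image(n); ds.append(d)
    np.savez(n+'.npz',p=p,d=np.mean(ds,0)); d=np.mean(ds,0)
    h=cv2.cvtColor(p,cv2.COLOR_RGB2HSV); m=((h[...,0]<4)|(h[...,0]>176))&(h[...,1]>200)&(h[...,2]>70)
    v,u=np.nonzero(m);P=np.array([px(n,a,b) for a,b in zip(u,v)]); a=np.radians(-4.8)
    X=(P[:,:2]-[606,8.5])@np.array([[np.cos(a),-np.sin(a)],[np.sin(a),np.cos(a)]])
    for lo in range(185,265,8):
        k=(P[:,2]>=lo)&(P[:,2]<lo+8)&(abs(X[:,0])<60)
        if k.any(): print(n,lo,k.sum(),np.median(X[k,0]).round(1),np.median(X[k,1]).round(1))
E
```

```text
{'clock': np.float64(8.525), 'eef_pos': array([515.81 ,  16.378, 231.649]), 'ee_rot': array([ 0.131,  3.139, -0.   ]), 'force': array([ 0.743, -0.182, -0.581]), 'finger_gap': np.float64(12.893)}
side 193 60 -10.9 -3.6
side 201 11 0.2 -7.8
side 209 11 1.8 -4.2
side 217 10 3.9 -7.7
side 225 5 4.1 -6.7
side 233 7 6.1 -10.0
side 241 21 7.9 -5.5
side 249 6 9.4 -5.4Traceback (most recent call last):
  File "<stdin>", line 9, in <module>
IndexError: too many indices for array: array is 1-dimensional, but 2 were indexed
```

apply_moves(
  rows=[0, -25, 2, 0, 0, 0, -55, 4.6, 0, 0, 0, -85, 7, 0, 0, 0, -90, 60, 0, -2, 0, -80, 120, 0, -5, 0, -65, 180, 0, -8, 0, -51.3, 235, 0, -11, 0, -51.3, 276.3, -20, -11, 0, -51.3, 276.3, -70, -11, 0, -51.3, 276.3, -120, -11, 0, -51.3, 276.3, -155, -11, 0, -51.3, 276.3, -155, -11],
)

```text
clock: 10.42
eef_pos: [463.1, 291.9, 74.8]
ee_rot: [-0.431, -3.109, 0.005]
force: [-0.1, -0.5, -0.0]
finger_gap: 12.8
grasp_force: 58.9
```

```bash
python3 - <<'E'
from h import *
s=bot.observe();print({k:np.round(s[k],3) for k in('clock','eef_pos','ee_rot','force','finger_gap')})
p,_=snap('side'); save('s4.png',p,(240,145,390,245),5)
E
```

```text
{'clock': np.float64(10.425), 'eef_pos': array([463.116, 291.897,  74.813]), 'ee_rot': array([-0.431, -3.109,  0.005]), 'force': array([-0.082, -0.546, -0.039]), 'finger_gap': np.float64(12.759)}
```

View pics/s4.png

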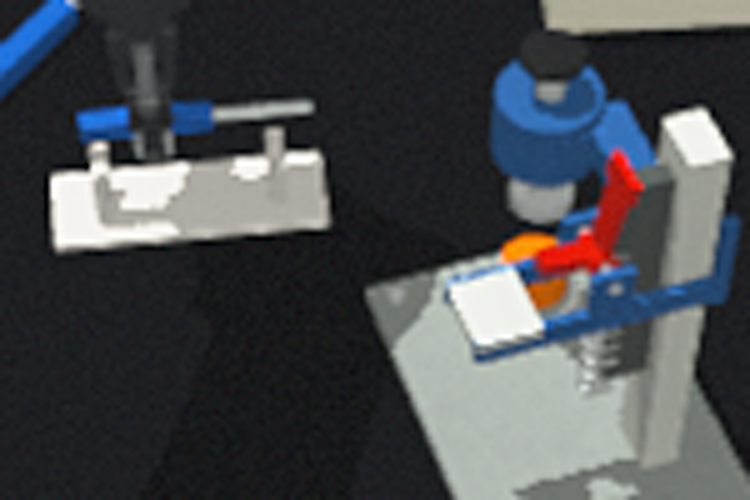

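apply_moves(
  rows=[0, 0, 0, -10, 0, 0, 0, 0, -20, 0, 0, 0, 0, -26, 0, 0, 0, 0, -31, 0, 0, 0, 0, -35, 0, 0, 0, 0, -38, 0, 0, 0, 0, -38, 0, 0, 0, 0, -38, 0],
)

```text
clock: 11.48
eef_pos: [464.3, 292.8, 38.8]
ee_rot: [0.431, 3.112, 0.0]
force: [-0.2, 0.3, -1.0]
finger_gap: 12.8
grasp_force: 58.9
```

apply_moves(
  rows=[0, 0, 0, -0.8, 0, 20, 0, 0, -0.8, 0, 40, 0, 0, -0.8, 0, 60, 0, 0, -0.8, 0, 60, 0, 0, -0.8, 0, 60, 0, 0, -0.8, 0, 60, 0, 0, 30, 0, 60, 0, 0, 80, 0, 60, 0, 0, 130, 0, 60, 0, 0, 190, 0, 0, 0, 0, 232, 0, 0, 0, 0, 232, 0],
)

```text
clock: 12.98
eef_pos: [465.2, 293.3, 273.9]
ee_rot: [0.431, 3.108, 0.006]
force: [-0.1, -0.4, -0.5]
finger_gap: 15.5
grasp_force: 0.0
```

apply_moves(
  rows=[0, 40, -40, 0, 0, 0, 80, -80, 0, 0, 0, 120, -120, 0, 0, 0, 155, -155, 0, 0, 0, 171, -171.7, 0, 0, 0, 171, -171.7, 0, 0, 0, 171, -171.7, 0, 0],
)

```text
clock: 13.85
eef_pos: [634.5, 122.3, 270.1]
ee_rot: [-0.429, -3.111, -0.0]
force: [-0.9, 0.1, -0.7]
finger_gap: 0.1
grasp_force: 0.0
```

```bash
python3 - <<'E'
from h import *
s=bot.observe();print({k:np.round(s[k],3) for k in('clock','eef_pos','ee_rot','force','finger_gap')})
p,_=snap('side'); save('s5.png',p,(240,115,390,235),5)
E
```

```text
{'clock': np.float64(13.85), 'eef_pos': array([634.478, 122.285, 270.138]), 'ee_rot': array([-0.429, -3.111, -0.   ]), 'force': array([-0.902,  0.114, -0.747]), 'finger_gap': np.float64(0.091)}
```

View pics/s5.png

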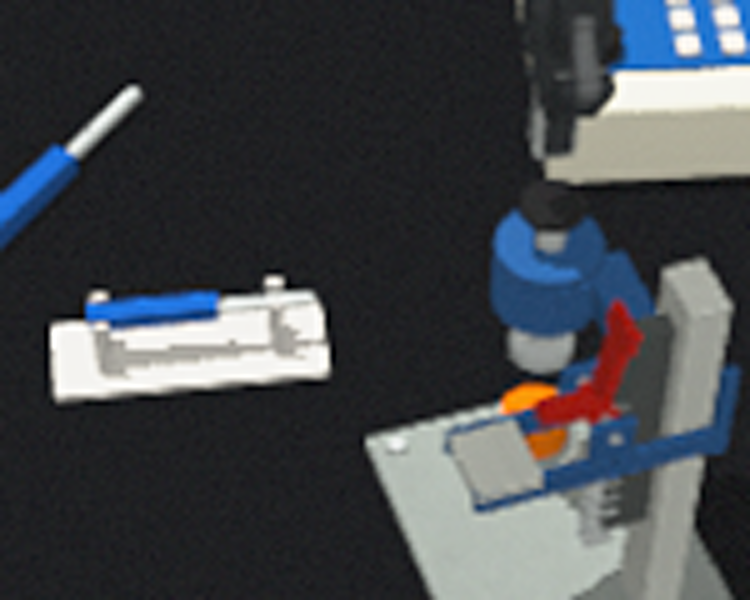

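apply_moves(
  rows=[0, 0, 0, -15, 0, 0, 0, 0, -28, 0, 0, 0, 0, -34, 0, 0, 0, 0, -37, 0, 0, 0, 0, -40, 0, 0, 0, 0, -43, 0, 0, 0, 0, -46, 0, 0, 0, 0, -49, 0, 0, 0, 0, -52, 0],
)

```text
clock: 15.02
eef_pos: [635.3, 121.0, 218.5]
ee_rot: [0.431, 3.112, -0.0]
force: [0.1, 0.3, 0.7]
finger_gap: 0.1
grasp_force: 0.9
```

apply_moves(
  rows=[0, 0, 0, -3, 0, 0, 0, 0, -6, 0, 0, 0, 0, -9, 0],
)

```text
clock: 15.4
eef_pos: [635.3, 121.0, 209.5]
ee_rot: [0.431, 3.111, 0.0]
force: [1.0, 1.0, 1.3]
finger_gap: -0.1
grasp_force: 0.9
```

```bash
python3 - <<'E'
from h import *
s=bot.observe();print({k:np.round(s[k],3) for k in('clock','eef_pos','force','finger_gap')})
a=[bot.observe()['force'][2]]
p,_=snap('side'); save('s6.png',p,(290,115,390,235),5)
E
```

```text
{'clock': np.float64(15.4), 'eef_pos': array([635.342, 120.994, 209.545]), 'force': array([0.951, 0.965, 1.32 ]), 'finger_gap': np.float64(-0.074)}
```

View pics/s6.png

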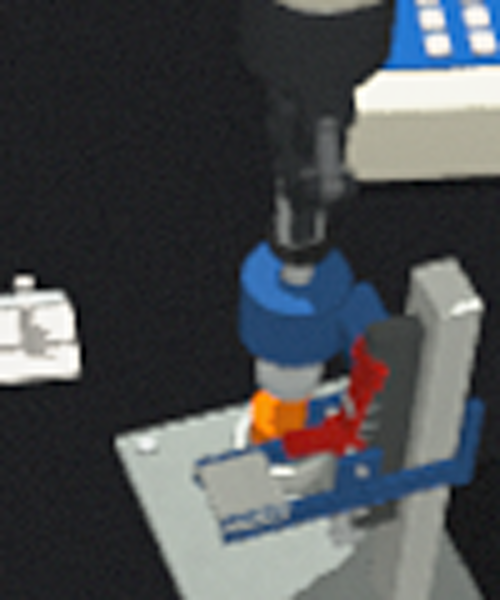

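apply_moves(
  rows=[0, 0, 0, -3, 0, 0, 0, 0, -6, 0, 0, 0, 0, -9, 0, 0, 0, 0, -12, 0, 0, 0, 0, -15, 0, 0, 0, 0, -18, 0, 0, 0, 0, -21, 0, 0, 0, 0, -23, 0],
)

```text
clock: 16.45
eef_pos: [635.2, 121.0, 186.4]
ee_rot: [-0.431, -3.112, 0.0]
force: [-1.0, -0.4, 1.4]
finger_gap: 0.1
grasp_force: 0.8
```

apply_moves(
  rows=[0, 0, 0, -2, 0, 0, 0, 0, -4, 0],
)

```text
clock: 16.7
eef_pos: [635.2, 121.0, 182.6]
ee_rot: [0.431, 3.112, -0.0]
force: [-0.2, -0.4, 1.8]
finger_gap: 0.0
grasp_force: 0.8
```

apply_moves(
  rows=[0, 0, 0, -2, 0, 0, 0, 0, -4, 0],
)

```text
clock: 16.95
eef_pos: [635.2, 121.0, 178.6]
ee_rot: [0.431, 3.112, -0.0]
force: [-3.0, -0.4, 6.0]
finger_gap: 0.1
grasp_force: 2.5
```

apply_moves(
  rows=[0, 0, 0, -2, 0, 0, 0, 0, -4, 0],
)

```text
clock: 17.2
eef_pos: [635.3, 121.0, 175.1]
ee_rot: [0.431, 3.112, 0.0]
force: [-5.4, -1.5, 12.3]
finger_gap: 0.2
grasp_force: 6.0
```

apply_moves(
  rows=[0, 0, 0, 1, 0, 0, 0, 0, 2, 0, 0, 0, 0, 3, 0, 0, 0, 0, 5, 0, 0, 0, 0, 8, 0, 0, 0, 0, 20, 0, 0, 0, 0, 50, 0, 0, 0, 0, 100, 0, 0, 0, 0, 120, 0, 0, 0, 0, 120, 0],
)

```text
clock: 18.45
eef_pos: [635.8, 121.1, 297.1]
ee_rot: [0.431, 3.109, 0.002]
force: [-0.4, 0.4, -0.5]
finger_gap: 0.1
grasp_force: 0.0
```

```bash
python3 - <<'E'
from h import *
s=bot.observe();print({k:np.round(s[k],3) for k in('clock','eef_pos','force','finger_gap')})
p,_=snap('side'); save('s7.png',p,(250,125,390,245),5)
v=[px('side',*proj('side',[635.2,121,z]))[2] for z in(160,165,170,175)];print(v)
E
```

```text
{'clock': np.float64(18.45), 'eef_pos': array([635.831, 121.087, 297.086]), 'force': array([-0.4  ,  0.35 , -0.535]), 'finger_gap': np.float64(0.055)}
[np.float64(163.0647759085673), np.float64(165.02488669682316), np.float64(159.42370252152148), np.float64(160.16604900822153)]
```

View pics/s7.png

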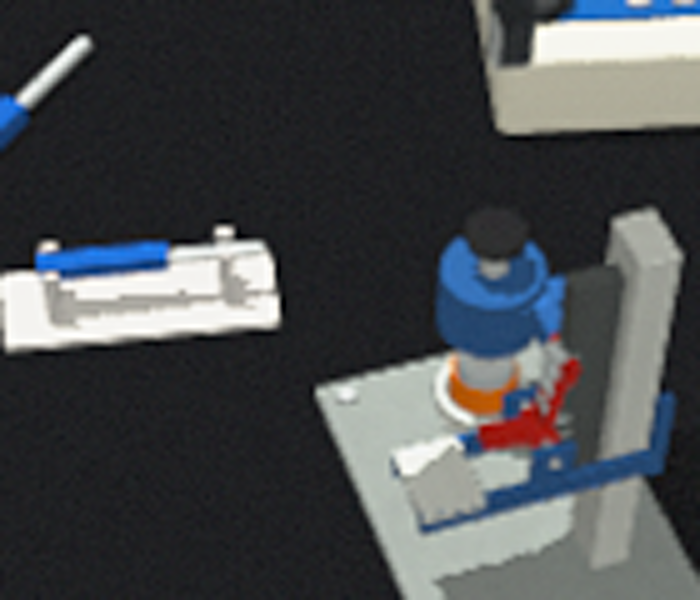

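The foot sits on the orange disc, the pawl leans back, and the rod lies in both notches with the gripper clear.

```bash
python3 -c "
from h import *
print(bot.close_job())"
```

```text
the job is handed in; nothing more can be done
None
```

I handed in the job at about 18.5 s of the 72 s: the rod flicked the pawl over to about 1.75 rad with the head still up, the head was pushed down until its foot bore on the sample (12 N at most), and the rod was laid back in its rest, but the judge gave no verdict.

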